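# Show the owl's secret spot to the table camera

## Robot

A 7-joint arm with a two-finger parallel gripper is mounted at the origin on the work surface. World frame = base frame: x ahead of the robot, y to its left, z up, the work surface at z = 0. Lengths are in m, angles in rad, forces in N, time in s.
With the tool pointing down it reaches from about 0.4 to 0.875 m from the base axis. Payload 19.3 kg.
Tool frame: the origin (TCP) lies midway between the tips of the shut fingers; the grasp point (between the pads) lies 19 mm behind it; x points along the fingers, y is the direction in which the jaws open and shut, and the axes are right-handed (so a half turn about x gives the same grasp; the last joint's range is limited). The gripper opens to 85 mm and grips with 20 to 120 N. Pads are 22 mm wide; open, the fingers measure 114 mm over their backs; the gripper's body (76 mm by 85 mm) begins 54 mm behind the grasp point. The pads swing forward as they close: fully open they stand 13 mm farther back than shut.
Start: joints at [-1.215, 0.521, -0.036, 1.599, 0.021, 1.021, -0.113], TCP at [0.258, 0.569, 0.231] pointing down, gripper open.
Joint ranges: [-2.91, 2.91], [-0.3, 2.13], [-1.5, 1.42], [0.17, 2.43], [-1.26, 4.41], [0.16, 1.93], [-2.52, 2.52]. Speed limits (rad/s): [1.89, 1.89, 2.39, 2.39, 3.01, 3.01, 3.01].

## Interface

Orientations are given as [roll, pitch, yaw] about the fixed x, y, z axes, in that order (R = Rz(yaw) Ry(pitch) Rx(roll)).
In Python, from workcell import telemetry, vision, workorder gives the robot as it stands. The module is installed in compiled form; this text tells all that it offers.
- The arm moves only by the tool play_rows, never from a script. Its argument "deltas" is a list of rows, each a list of 7 numbers: the shift along the world's x, y, z in mm, then the turn, a rotation vector about the world's x, y, z in degrees, then the finger opening in mm, from 0 to 85.4. In form: [[x, y, z, wx, wy, wz, jaw], ...]. A call has 1 to 8 rows; each row shifts and turns the commanded pose from where the row before left it; what a row does not reach is not made up. A row lasts 1/8 s, in which the tool goes at most 62.5 mm and 10.7 degrees, less where a joint would pass 70% of its speed; a pose out of reach is approached as far as the arm can. A call with a gripper value outside its range is refused whole. The fingers move at their own pace and stop on an object; "grip_force" is the grip in N (left out, the last holds). Time passes only in rows, so rows that do not move let the fingers close. It gives the time, the measured TCP pose, the force and the opening at its end, in the units of the state.
- telemetry.observe(): the state, without advancing time (a new reading comes with each control period).
- vision.grab_frame(name): name is "scene" or "top" or "wrist"; returns the picture (400x640x3 uint8, red, green, blue); there is no depth.
- vision.camera_info(name): a dict with "mtx" (3x3 intrinsics, pixels), "k1" (the pictures are not rectified: a ray, as slopes to the right and down, at radius r is drawn at 1 + k1 r^2 times it, then the intrinsics apply), "rvec" (rotation vector, rad) and "tvec" (3), from world to camera coordinates, as OpenCV has them. Camera axes: x right, y down, z forward; pixel columns grow to the right and rows downward; lengths in m; the calibration is good to about 2 mm. A picture is of the moment at which its call begins: read the wrist's pose just before it. camera_info takes no time and is no camera call; for the wrist camera it gives the pose at the moment of the call.
- workorder.job_done(): hands the job in, once; it reports no verdict.
The state is a dict: "clock": time; "qpos": joint angles; "qd": joint speeds; "joint_efforts": joint torques, N m; "position": TCP position; "tool_rot": TCP orientation; "force": force on the tool from outside, world axes, zero at the start; "moment": the same for the moment, N m; "grip_width": finger opening in m.
Only numpy, scipy, OpenCV 4.12 (cv2) and the standard library are available. Lean on these libraries where they do the work, as an engineer would, in place of code of your own. Each camera call takes 0.05 s, during which the arm holds its last target. There are 200 camera calls.

## Task

Pull the sprung wooden gate of the dice pen out by its brass knob to its stop, where it snaps over and stays open, then lift the brown owl out of its stall and show the red spot under its foot to the little table camera: hold the owl raised about 25 cm in front of the lens, tipped roughly half-way over (about 45 degrees), with its underside pointing straight at the lens. Finish while still holding it there, steady in the gripper, with the gate left open. Do not bump the camera, and leave the die, the coaster and the copper token where they lie in the pen.

Things in the scene. Friction and masses are not known exactly. Their poses are not given: they have to be found in the camera images.
- pen: Fixed wooden dice pen, walls 26 mm above its floor, the floor 12 mm above the marble. Origin: on the marble under the stall's centre; x points from gate knob to owl (gate opens along -x), y left, z up. Spans x -165 to 60, y -165 to 165 mm. The stall (64 mm square) has sides 12 mm above the floor. Left bay (y 47 to 157 mm): die and token; right bay: coaster.
- gate_knob (a point): Point to grip on the gate's upright brass knob, 42 mm above the pen's floor. The knob is a post 18 mm across (22 mm in its top 5 mm), from the gate's top (22 mm above the pen's floor) up to 67 mm. Closed, it is 75 mm from the owl's axis along the pen's -x; it moves with the gate.
- gate (a joint): Slide of the forked wooden gate, m: 0 closed, 0.060 open at its stop (along the pen's -x). Closed, the fork lies over the owl's foot and locks it down. A snap-over spring pulls it shut with 4 to 5 N, falling to none near 0.046; beyond that it draws the gate to the stop and holds it there with about 4 N. Let go sooner, it runs shut.
- owl_mid (a point): Middle of the brown ceramic owl, on its axis 44 mm above its underside. Round, 89 mm high with ear tufts: foot 58 mm across, 12 mm high; waist 36 mm; body a cylinder 46 mm across from 34 to 68 mm up (grip there, any yaw); rounded head. z points from foot to head, front (beak) is -x. Red spot 34 mm across in the middle of the underside. Stands upright in the stall. 0.14 to 0.28 kg.
- camera: Fixed little grey table camera on a round black foot (70 mm across) beyond the pen, 86 mm high, 62 mm wide. Its origin is on the marble at the centre of the foot; its -x axis is the level direction in which it faces (back towards the robot), z up. The lens looks towards -x and 45 degrees upwards.
- lens (a point): Front of the camera's lens, 75 mm above the marble and 15 mm from the camera's axis towards its -x.
- die_mid (a point): Centre of the loose yellow pearlescent die, 22 mm cube, in the pen's left bay; a bystander.
- coaster_mid (a point): Centre of the loose round sandstone coaster, 84 mm across, 9 mm high, in the pen's right bay; a bystander.
- token_mid (a point): Middle of the loose copper bell token, 36 mm across, 17 mm high, in the pen's left bay; a bystander.

How it is judged:
By the outcome, as a careful person would: the job done as asked, in the order asked, and still so for the second after the job is handed in, while the arm keeps its last pose, push and grip.
It also fails if it takes over 42 s, if anything falls off the work surface, if the arm or the gripper's body presses on something with over 40 N, if the wrist force passes 120 N, or if a joint passes its speed limit or range.

## Working session

There is one attempt and no reset: what is moved stays moved. The work goes in short steps, Python scripts to look and compute and a tool call to move; the robot and the scene stay as the last step left them, time stands still between calls to the robot, and variables do not carry over. Pictures are saved under pics/ and viewed, about 8 in all and at most 12, crops included, and the job is handed in when it is done.

Besides the shell and the picture viewer there is one more tool, called after "Call:" as name(argument=value, ...) on one line, values as JSON. play_rows: Moves the arm, as the interface text tells. Its arguments: {"type":"object","properties":{"deltas":{"type":"array","items":{"type":"array","items":{"type":"number"}}},"grip_force":{"type":"number"}},"required":["deltas"]}

```bash
mkdir -p pics; cat > h.py <<'E'
import numpy as np, cv2
from workcell import telemetry, vision, workorder
from scipy.spatial.transform import Rotation as Ro
def grab(n,f=None):
    i=vision.camera_info(n); im=vision.grab_frame(n)
    if f: cv2.imwrite('pics/'+f,im[:,:,::-1])
    return im,i
def ray(i,u,v):
    K=np.array(i['mtx']); d=np.array([(u-K[0,2])/K[0,0],(v-K[1,2])/K[1,1]]); p=d.copy()
    for _ in range(20): p=d/(1+i['k1']*(p@p))
    R=cv2.Rodrigues(np.array(i['rvec'],float))[0]; t=np.array(i['tvec'],float).ravel()
    w=R.T@np.array([p[0],p[1],1]); return -R.T@t, w/np.linalg.norm(w)
def plane(i,u,v,z):
    o,w=ray(i,u,v); return o+w*(z-o[2])/w[2]
def proj(i,P):
    R=cv2.Rodrigues(np.array(i['rvec'],float))[0]; c=R@np.array(P)+np.array(i['tvec']).ravel()
    p=c[:2]/c[2]; p=p*(1+i['k1']*(p@p)); K=np.array(i['mtx']); return K[0,0]*p[0]+K[0,2],K[1,1]*p[1]+K[1,2]
E
python3 - <<'E'
from h import *
for n in ['scene','top']:
    im,i=grab(n,n+'.png'); print(n,ray(i,320,200),np.array(i['mtx'])[0,0])
print(telemetry.observe())
E
```

```text
scene (array([ 0.89137894, -0.19549093,  0.59559473]), array([-0.44949641,  0.37115805, -0.81252365])) 406.39384812455125
top (array([0.58283495, 0.06699498, 0.82964608]), array([ 0.09346781, -0.0379869 , -0.99489736])) 404.7365885888032
{'clock': 0.1, 'qpos': array([-1.21518062,  0.52196415, -0.03635487,  1.59993484,  0.02116797,
        1.02109907, -0.11276211]), 'qd': array([ 0.00136685, -0.00151654,  0.00150069, -0.00033089,  0.00172233,
       -0.00062761, -0.00119744]), 'joint_efforts': array([ 3.54222328e-03, -9.28496575e+01,  1.98412187e+00, -3.70526147e+01,
        1.81977544e-02,  5.41286281e-03, -9.45998181e-06]), 'position': array([0.25804961, 0.56891421, 0.23078268]), 'tool_rot': array([-1.54129387,  1.56977386, -1.96707591]), 'force': array([0.16475262, 0.01404996, 0.13992249]), 'moment': array([-0.02762858,  0.011492  ,  0.01947199]), 'grip_width': 0.08568341784105195}
```

View pics/scene.png

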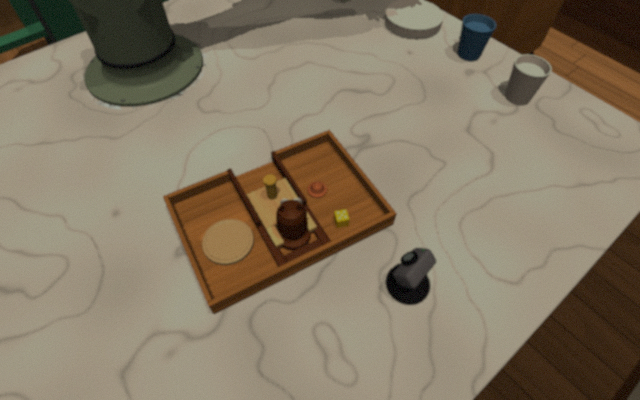

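View pics/top.png

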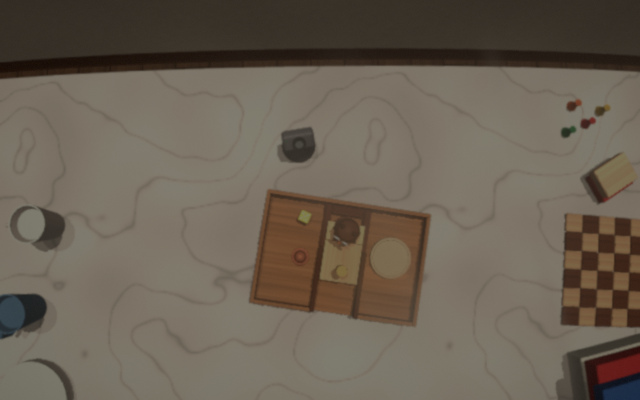

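The scene view shows the pen with the owl at (292,220), the knob at (270,186) and the camera at (410,275). In the top view the owl is at (347,231), the knob at (341,271), the camera at (298,143), and the pen corners are near (268,191), (430,214), (415,325) and (250,302).

```bash
python3 - <<'E'
from h import *
im=cv2.imread('pics/top.png'); i=vision.camera_info('top')
hsv=cv2.cvtColor(im,cv2.COLOR_BGR2HSV)
m=((hsv[...,1]>95)).astype(np.uint8)*255; m[:170]=0; m[:,:230]=0;m[:,450:]=0; m[340:]=0
m=cv2.morphologyEx(m,cv2.MORPH_CLOSE,np.ones((9,9)))
c=max(cv2.findContours(m,0,2)[0],key=cv2.contourArea); q=cv2.approxPolyDP(cv2.convexHull(c),8,True)[:,0]
print(q.tolist())
P=np.array([plane(i,u,v,.038)[:2] for u,v in q]); print(P.round(4), np.linalg.norm(P-np.roll(P,1,0),axis=1))
for n,p,z in [('owlhead',(347,231),.09),('knobtop',(341,271),.079),('die',(305,217),.023),('token',(300,257),.02),('coaster',(390,258),.02)]: print(n,plane(i,*p,z).round(4))
# camera foot: black in scene
a=im[100:330,235:445]; cv2.imwrite('pics/topc.png',cv2.resize(a,None,fx=2.6,fy=2.6,interpolation=3)) 
b=cv2.imread('pics/scene.png')[120:310,150:450]; cv2.imwrite('pics/scc.png',cv2.resize(b,None,fx=2.6,fy=2.6,interpolation=3))
cv2.imwrite('pics/both.png',np.hstack([cv2.resize(a,(525,575),interpolation=3)[:,:],])) 
E
```

```text
[[268, 190], [429, 214], [414, 325], [251, 302]]
[[ 0.6791  0.1385]
 [ 0.6247 -0.1795]
 [ 0.4078 -0.1413]
 [ 0.4622  0.1751]] [0.22002609 0.32260723 0.22024991 0.3210338 ]
owlhead [ 0.5943 -0.0093  0.09  ]
knobtop [0.5209 0.0028 0.079 ]
die [0.6252 0.067  0.023 ]
token [0.5459 0.0787 0.02  ]
coaster [ 0.5391 -0.1016  0.02  ]
```

View pics/topc.png

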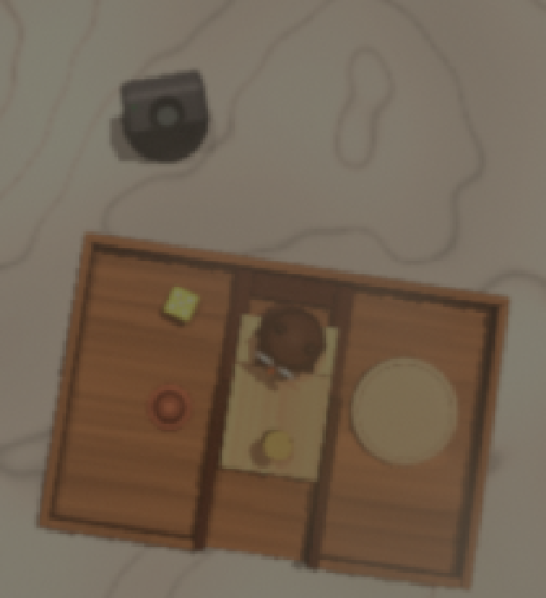

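View pics/scc.png

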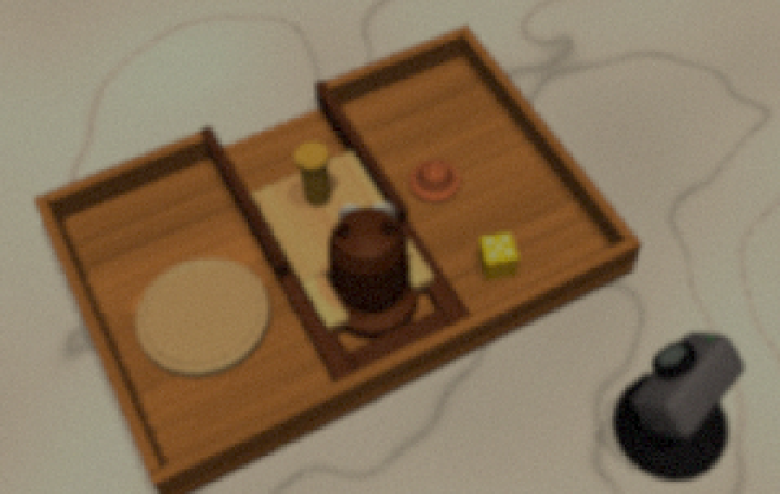

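Topc confirms the owl is in front of the beaked fork and the knob is in pen line. The camera's foot centre is near top-view (298.5,145.8) and its lens near (299,144). In the scene view the foot is near (408,284) and the lens near (409.6,257.7).

```bash
python3 - <<'E'
from h import *
t=vision.camera_info('top'); s=vision.camera_info('scene')
def tri(a,b):
    (o1,d1),(o2,d2)=ray(t,*a),ray(s,*b)
    k=np.linalg.lstsq(np.c_[d1,-d2],o2-o1,rcond=None)[0]; p,q=o1+k[0]*d1,o2+k[1]*d2
    return (p+q)/2,np.linalg.norm(p-q)
print('lens',tri((299.2,144.2),(409.6,257.7)),'plane',plane(t,299.2,144.2,.075),plane(s,409.6,257.7,.075))
print('foot top',plane(t,298.5,145.8,.006),'scene',plane(s,408,284,.006))
f=lambda x,y:(235+x/2.6,100+y/2.6)
for a,b in [((122,85),(200,70)),((122,85),(125,132)),((200,70),(209,122)),((125,132),(209,122))]:
    p,q=plane(t,*f(*a),.08),plane(t,*f(*b),.08); print('edge',(q-p).round(4), np.degrees(np.arctan2(*(q-p)[1::-1])))
g=lambda x,y:(150+x/2.6,120+y/2.6)
print('knob',tri(f(277,446),g(311,155)))
o=telemetry.observe(); print(Ro.from_euler('xyz',o['tool_rot']).as_matrix().round(3))
E
```

```text
lens (array([0.76241514, 0.07631518, 0.07446589]), np.float64(0.00393268646506111)) plane [0.76079392 0.07498362 0.075     ] [0.76387426 0.07753944 0.075     ]
foot top [0.77372075 0.07722661 0.006     ] scene [0.77738606 0.07811549 0.006     ]
edge [ 0.0101 -0.0569  0.    ] -79.89281292372375
edge [-0.0348 -0.0016  0.    ] -177.29628553794203
edge [-0.0387 -0.0056 -0.    ] -171.7087070722374
edge [ 0.0062 -0.0609  0.    ] -84.17602404420168
knob (array([0.52052394, 0.00265282, 0.07734317]), np.float64(0.0024560385500587895))
[[-0.     0.413  0.911]
 [-0.001  0.911 -0.413]
 [-1.    -0.001  0.   ]]
```

Call:
play_rows(deltas=[[19, -40, -5, 0, 0, 1, 50], [19, -40, -5, 0, 0, 1, 50], [19, -40, -5, 0, 0, 1, 50], [19, -40, -5, 0, 0, 1, 50], [19, -40, -5, 0, 0, 1, 50], [19, -40, -5, 0, 0, 1, 50], [19, -40, -5, 0, 0, 1, 50], [19, -40, -5, 0, 0, 1, 50]], grip_force=60)

```text
clock: 1.1
position: [0.4105, 0.2478, 0.191]
tool_rot: [-2.057, 1.571, -2.342]
force: [0.9, 0.5, 0.4]
grip_width: 0.0501
```

Call:
play_rows(deltas=[[19, -40, -6, 0, 0, 1, 50], [19, -40, -6, 0, 0, 1, 50], [18, -40, -6, 0, 0, 1, 50], [18, -40, -6, 0, 0, 1, 50], [18, -40, -6, 0, 0, 1, 50], [18, -40, -6, 0, 0, 1.5, 50], [0, 0, 0, 0, 0, 0, 50]])

```text
clock: 1.98
position: [0.5206, 0.0059, 0.1546]
tool_rot: [-1.99, 1.569, -2.167]
force: [-1.3, 0.3, -0.3]
grip_width: 0.0497
```

```bash
python3 - <<'E'
from h import *
o=telemetry.observe(); print(o['clock'],o['position'],o['force'],o['grip_width'],Ro.from_euler('xyz',o['tool_rot']).as_matrix().round(3),o['qpos'])
im,i=grab('wrist','w1.png')
for P in [(.521,.0025,.079),(.595,-.0108,.101),(.762,.0763,.075)]: print(proj(i,P))
E
```

```text
1.975 [0.52055898 0.00587879 0.15462443] [-1.29940944  0.25053457 -0.32496904] 0.04968826220761299 [[-0.001  0.176  0.984]
 [-0.001  0.984 -0.176]
 [-1.    -0.001 -0.001]] [-0.14515885  0.46119582  0.0255856   1.94744439 -0.0154359   0.73405628
  1.28300072]
(np.float64(314.5926194235191), np.float64(211.97501592031855))
(np.float64(314.6535667322749), np.float64(302.8299100036833))
(np.float64(417.40311027731343), np.float64(394.246847879517))
```

View pics/w1.png

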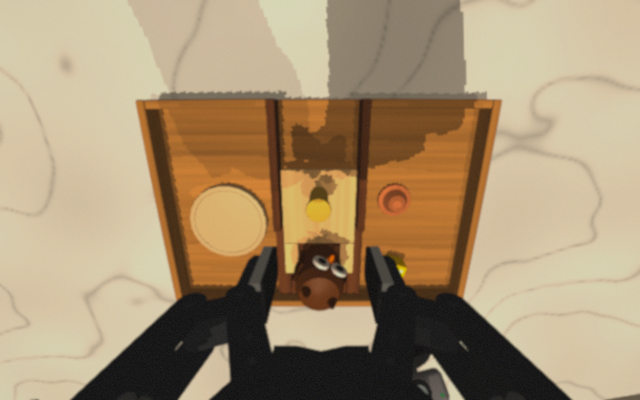

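The wrist view shows the knob top at (319,209), the owl's head at (320,290) and the camera at (430,385).

```bash
python3 - <<'E'
from h import *
i=vision.camera_info('wrist')
print(plane(i,319,209,.079),plane(i,320,292,.098), ray(i,320,200))
im=cv2.imread('pics/w1.png'); h=cv2.cvtColor(im,cv2.COLOR_BGR2HSV)
m=cv2.inRange(h,(20,150,170),(32,255,255)); n,l,s,c=cv2.connectedComponentsWithStats(m); print([(s[k].tolist(),c[k].round(1).tolist()) for k in range(1,n) if s[k][4]>80])
P=[plane(i,*p,.038)[:2] for p in [(137,101),(502,101)]]; print(P, np.linalg.norm(P[0]-P[1]))
E
```

```text
[0.51861796 0.00871203 0.079     ] [ 0.58673996 -0.00254411  0.098     ] (array([0.43722036, 0.02442034, 0.2978206 ]), array([ 0.31853692, -0.05827419, -0.94611751]))
[([305, 199, 27, 24, 471], [318.0, 210.4])]
[array([ 0.40440188, -0.13575725]), array([0.46121215, 0.18456829])] 0.32532424252215164
```

Laterally the knob lines up with the finger midline to about 2 mm, so I'll descend and grip it.

Call:
play_rows(deltas=[[0, 0, -25, 0, 0, 0, 50], [0, 0, -25, 0, 0, 0, 50], [0, 0, -25, 0, 0, 0, 50], [0, 0, -25, 0, 0, 0, 50], [0, 0, -13, 0, 0, 0, 40], [0, 0, 0, 0, 0, 0, 10], [0, 0, 0, 0, 0, 0, 10], [0, 0, 0, 0, 0, 0, 10]])

```text
clock: 3.02
position: [0.5182, 0.0044, 0.042]
tool_rot: [-2.064, 1.564, -2.241]
force: [-3.0, -31.2, -17.3]
grip_width: 0.0188
```

Call:
play_rows(deltas=[[0, -2, -1, 0, 0, 0, 10], [-9.8, 1.7, 0, 0, 0, 0, 10], [-9.8, 1.7, 0, 0, 0, 0, 10], [-9.8, 1.7, 0, 0, 0, 0, 10], [0, 0, 0, 0, 0, 0, 10]])

```text
clock: 3.65
position: [0.4897, 0.0093, 0.0418]
tool_rot: [-1.792, 1.567, -1.967]
force: [0.1, -22.5, -8.4]
grip_width: 0.0189
```

Call:
play_rows(deltas=[[-9.8, 0.5, 0, 0, 0, 0, 10], [-9.8, 0.7, 0, 0, 0, 0, 10], [-9.8, 1.2, 0, 0, 0, 0, 10], [-3, 0.5, 0, 0, 0, 0, 10], [0, 0, 0, 0, 0, 0, 10]])

```text
clock: 4.28
position: [0.459, 0.0144, 0.0418]
tool_rot: [-0.281, 1.569, -0.455]
force: [5.7, -8.9, -13.1]
grip_width: 0.0189
```

Call:
play_rows(deltas=[[0, 0, 0, 0, 0, 0, 45], [0, 0, 0, 0, 0, 0, 45], [0, 0, 25, 0, 0, 0, 45], [0, 0, 30, 0, 0, 0, 45], [0, 0, 35, 0, 0, 0, 60], [0, 0, 30, 0, 0, 0, 85]])

```text
clock: 5.03
position: [0.4584, 0.0155, 0.1629]
tool_rot: [0.527, 1.57, 0.355]
force: [-0.1, -0.6, 0.5]
grip_width: 0.0763
```

Call:
play_rows(deltas=[[27, -5, 0, 0, 0, 0, 85], [27, -5, 0, 0, 0, 0, 85], [27, -5, 0, 0, 0, 0, 85], [27, -5, 0, 0, 0, 0, 85], [0, 0, 0, 0, 0, 0, 85]])

```text
clock: 5.65
position: [0.5674, -0.0049, 0.1613]
tool_rot: [0.167, 1.57, -0.006]
force: [-1.4, 0.1, -0.6]
grip_width: 0.0854
```

```bash
python3 - <<'E'
from h import *
o=telemetry.observe(); print(o['clock'],o['position'],o['force'],o['grip_width'],Ro.from_euler('xyz',o['tool_rot']).as_matrix().round(3))
im,i=grab('wrist','w2.png')
for P in [(.459,.0125,.079),(.593,-.0105,.101),(.762,.0763,.075)]: print(proj(i,P))
E
```

```text
5.65 [ 0.56744126 -0.00488141  0.16129139] [-1.44740193  0.1467637  -0.6329004 ] 0.08535577025017772 [[ 0.001  0.172  0.985]
 [-0.     0.985 -0.172]
 [-1.     0.     0.001]]
(np.float64(315.823399764276), np.float64(68.91993249950272))
(np.float64(316.8750204111269), np.float64(247.1921713923942))
(np.float64(422.0023550824864), np.float64(357.7206114753422))
```

View pics/w2.png

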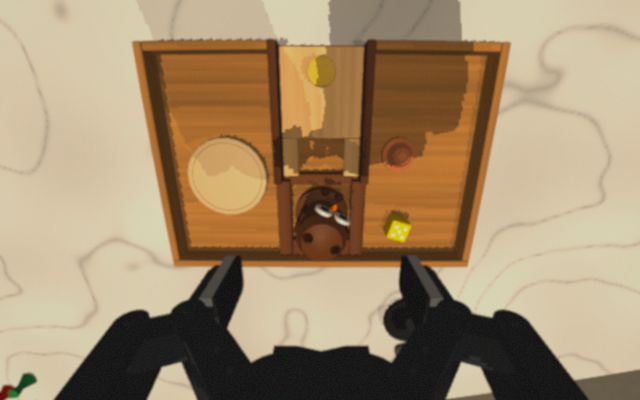

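The gate is open: the knob is at (321,70), the fork is clear of the owl, and the owl is centred at about (322,240). The bystanders are untouched.

Call:
play_rows(deltas=[[12, -2.5, -10, 0, 0, 0, 85], [13, -3, -15, 0, 0, 0, 85], [0, 0, -25, 0, 0, 0, 85], [0, 0, -25, 0, 0, 0, 85], [0, 0, -25, 0, 0, 0, 85], [0, 0, -19, 0, 0, 0, 85], [0, 0, 0, 0, 0, 0, 60], [0, 0, 0, 0, 0, 0, 48]])

```text
clock: 6.7
position: [0.5918, -0.0103, 0.0429]
tool_rot: [0.163, 1.57, -0.01]
force: [-0.2, -0.1, 0.6]
grip_width: 0.0509
```

Call:
play_rows(deltas=[[0, 0, 0, 0, 0, 0, 35], [0, 0, 0, 0, 0, 0, 35], [0, 0, 0, 0, 0, 0, 35]])

```text
clock: 7.08
position: [0.592, -0.0103, 0.0435]
tool_rot: [0.223, 1.569, 0.051]
force: [-2.4, 1.4, 6.9]
grip_width: 0.0446
```

Call:
play_rows(deltas=[[0, 0, 6, 0, 0, 0, 35], [0, 0, 15, 0, 0, 0, 35], [0, 0, 25, 0, 0, 0, 35], [0, 0, 30, 0, 0, 0, 35], [0, 0, 30, 0, 0, 4, 35], [0, 0, 30, 0, 0, 4, 35], [0, 0, 30, 0, 0, 4, 35], [0, 0, 20, 0, 0, 5, 35]])

```text
clock: 8.07
position: [0.5915, -0.0105, 0.231]
tool_rot: [-0.205, 1.569, -0.078]
force: [0.1, -0.2, -2.7]
grip_width: 0.0447
```

Call:
play_rows(deltas=[[-3, 8, 5, 0.6, -5, 0, 35], [-3, 8, 5, 0.6, -5, 0, 35], [-3, 8, 5, 0.6, -5, 0, 35], [-3, 8, 5, 0.6, -5, 0, 35], [-3, 8, 5, 0.6, -5, 0, 35], [-3, 8, 5, 0.6, -5, 0, 35], [-3, 8, 5, 0.6, -5, 0, 35]])

```text
clock: 8.95
position: [0.5715, 0.0387, 0.2615]
tool_rot: [-0.022, 0.994, 0.097]
force: [0.4, -0.5, -2.2]
grip_width: 0.0446
```

Call:
play_rows(deltas=[[-2, 4, 3, 0.6, -5, 0, 35], [-1, 3, 3, 0.6, -5, 0, 35], [0, 0, 0, 0, 0, 0, 35], [0, 0, 0, 0, 0, 0, 35]])

```text
clock: 9.45
position: [0.5715, 0.03, 0.2604]
tool_rot: [-0.059, 0.947, 0.047]
force: [-0.1, -0.3, -1.3]
grip_width: 0.0446
```

```bash
python3 - <<'E'
from h import *
o=telemetry.observe(); print(o['clock'],o['position'],o['force'],o['grip_width'],o['qpos'].round(2),Ro.from_euler('xyz',o['tool_rot']).as_matrix().round(3))
grab('wrist','w3.png'); grab('scene','s3.png')
s=cv2.imread('pics/s3.png');w=cv2.imread('pics/w3.png')
cv2.imwrite('pics/c3.png',np.vstack([w[100:],s[:300]]))
E
```

```text
9.45 [0.571516   0.02996703 0.26039799] [-0.14564487 -0.26389686 -1.27971818] 0.04464589447931429 [-0.    0.19 -0.24  2.22  0.91  0.18  0.6 ] [[ 0.584 -0.096  0.806]
 [ 0.028  0.995  0.098]
 [-0.812 -0.035  0.583]]
```

View pics/c3.png

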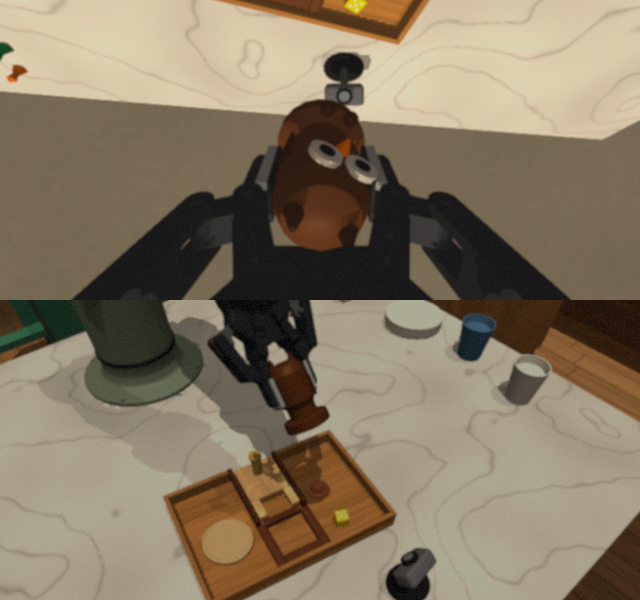

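The composite shows the owl held well, the gate still open, and the die, token and coaster in place. Joint 6 is at its lower limit, so the tilt stopped at 54° instead of 45°. I'll go around that with some yaw.

Call:
play_rows(deltas=[[0, 0, 0, 0, -3, -3, 35], [0, 0, 0, 0, -3, -3, 35], [0, 0, 0, 0, -3, -2, 35], [0, 0, 0, 0, 0, 0, 35]])

```text
clock: 10.05
position: [0.5702, 0.0254, 0.2572]
tool_rot: [-0.084, 0.876, -0.05]
force: [-0.2, -0.2, -1.4]
grip_width: 0.0444
```

```bash
python3 - <<'E'
from h import *
i=vision.camera_info('wrist')
o=telemetry.observe(); print(o['clock'],o['position'],o['grip_width'],o['qpos'].round(3),Ro.from_euler('xyz',o['tool_rot']).as_matrix()[:,0].round(3))
E
```

```text
10.05 [0.57023697 0.02543435 0.25721742] 0.044448999897076735 [-0.219  0.188 -0.049  2.29   1.603  0.208 -0.189] [ 0.639 -0.032 -0.769]
```

Call:
play_rows(deltas=[[0, 0, 0, 0, -3, -1, 35], [0, 0, 0, 0, -3, 0, 35], [0, 4, 1, 0, 0, 2, 35], [0, 4, 2, 0, 0, 2, 35], [0, 0, 0, 0, 0, 0, 35]])

```text
clock: 10.68
position: [0.5702, 0.0306, 0.26]
tool_rot: [-0.082, 0.787, 0.004]
force: [-0.2, 0.1, -1.9]
grip_width: 0.0449
```

```bash
cat > st.py <<'E'
from h import *
o=telemetry.observe(); x=Ro.from_euler('xyz',o['tool_rot']).as_matrix()[:,0]; print(o['clock'],o['position'],o['grip_width'],o['qpos'].round(3),x.round(3),'yaw',np.degrees(np.arctan2(x[1],x[0])),'down',np.degrees(np.arcsin(-x[2])))
E
python3 st.py
```

```text
10.675 [0.57016253 0.03062446 0.25999572] 0.04486837261404463 [-0.077  0.194 -0.207  2.351  2.211  0.279 -0.748] [ 0.706  0.003 -0.708] yaw 0.20819403626506439 down 45.07689777226742
```

Call:
play_rows(deltas=[[0, 4, 2, 0, 0, 1.4, 35], [0, 4, 2, 0, 0, 1.4, 35], [0, 4, 2, 0, 0, 1.4, 35], [0, 4, 2, 0, 0, 1.4, 35], [-1, 4, 2, 0, 0, 1.4, 35], [-1, 2, 0, 0, 0, 0, 35], [0, 0, 0, 0, 0, 0, 35]])

```text
clock: 11.55
position: [0.5679, 0.0536, 0.2698]
tool_rot: [-0.08, 0.786, 0.128]
force: [0.5, 0.6, -1.8]
grip_width: 0.0449
```

```bash
cat >> st.py <<'E'
im,i=grab('wrist','w4.png'); ts,ti=grab('top','t4.png')
u,v=proj(i,(.768,.0765,.06)); print(u,v)
u,v=int(u),int(v); a=im[max(0,v-60):v+60,max(0,u-80):u+80]; print('off',max(0,u-80),max(0,v-60))
cv2.imwrite('pics/w4c.png',cv2.resize(a,None,fx=4,fy=4,interpolation=2)[:,:,::-1])
E
python3 st.py
```

```text
11.55 [0.56790622 0.05364476 0.26978441] 0.04492561572317392 [ 0.025  0.176 -0.3    2.338  2.393  0.202 -0.817] [ 0.701  0.09  -0.708] yaw 7.345353681656197 down 45.04883040578615
317.8683022767894 157.00540035360058
off 237 97
```

View pics/w4c.png

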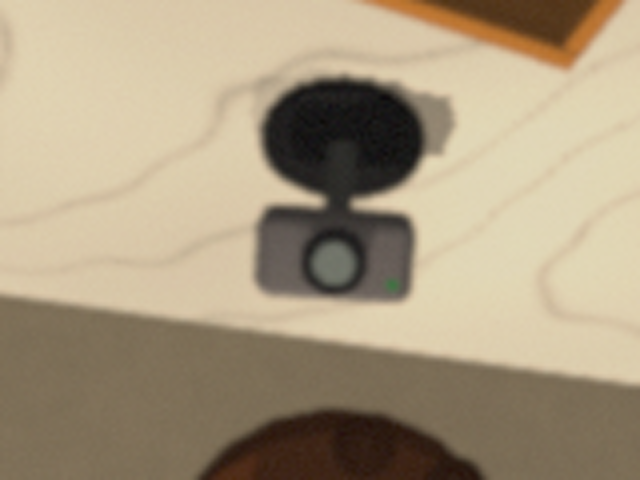

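The crop shows the camera face-on with the lens centred at (334,262). The body edges run (270,208)–(408,218) and (262,293)–(406,300).

```bash
python3 - <<'E'
from h import *
i=vision.camera_info('wrist'); t=vision.camera_info('top')
f=lambda x,y:(237+x/4,97+y/4)
for a,b,z in [((270,208),(408,218),.06),((262,293),(406,300),.086)]:
    d=plane(i,*f(*b),z)-plane(i,*f(*a),z); print(np.linalg.norm(d),np.degrees(np.arctan2(d[1],d[0]))-90)
print('lens w',plane(i,*f(334,262),.075),'foot w',plane(i,*f(342,137),.005))
o=telemetry.observe(); x=Ro.from_euler('xyz',o['tool_rot']).as_matrix()[:,0]
lens=np.array([.762,.0763,.0748])
for h in(.0315,): 
  sp=o['position']+h*x; v=lens-sp; n=np.linalg.norm(v); print('spot',sp,'dist',n,'miss deg',np.degrees(np.arccos(v@x/n)),'owl-dir seen from lens', v/n, x)
E
```

```text
0.052095442938303434 7.970386661961072
0.054835171082649986 10.390516009327868
lens w [0.75973981 0.08010061 0.075     ] foot w [0.77117678 0.0816903  0.005     ]
spot [0.59000558 0.05652095 0.24744736] dist 0.24450030768387299 miss deg 0.5785906736058035 owl-dir seen from lens [ 0.70345277  0.08089581 -0.70612326] [ 0.70065418  0.09046237 -0.70774309]
```

```bash
python3 - <<'E'
from h import *
im,i=grab('scene','s5.png'); o=telemetry.observe(); x=Ro.from_euler('xyz',o['tool_rot']).as_matrix()[:,0]
b=im[60:300,150:450][:,:,::-1].copy(); b=cv2.resize(b,None,fx=2.5,fy=2.5,interpolation=2)
q=[tuple(int(2.5*(c-d)) for c,d in zip(proj(i,o['position']+h*x),(150,60))) for h in (-.0575,.0315)]
print(q); cv2.line(b,*q,(0,255,0),1); cv2.imwrite('pics/s5c.png',b)
E
```

```text
[(336, -42), (431, 119)]
```

View pics/s5c.png

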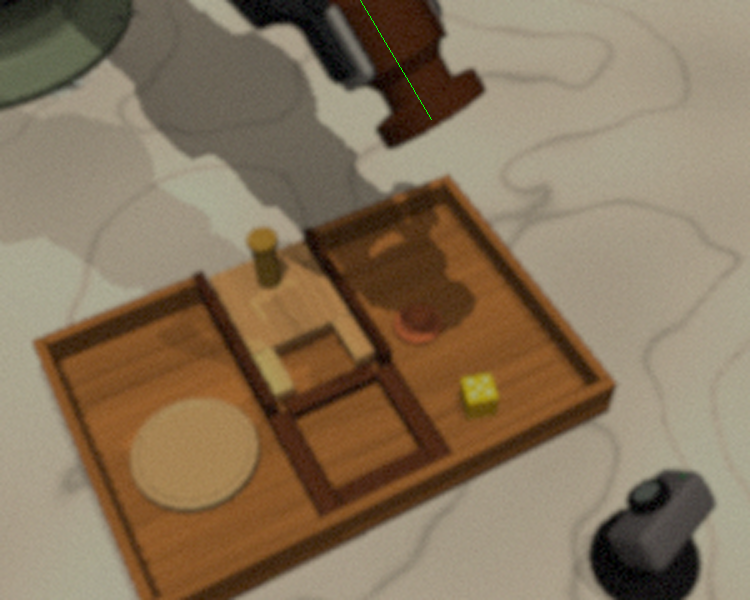

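The owl's underside centre, at about (437,117), lies within a few pixels of the drawn tool axis, and its tilt matches to about 2°. The gate is open and the bystanders are in place. I'm handing in.

Call:
play_rows(deltas=[[0, 0, 0, 0, 0, 0, 35], [0, 0, 0, 0, 0, 0, 35]])

```text
clock: 11.95
position: [0.5679, 0.0536, 0.2697]
tool_rot: [-0.08, 0.786, 0.128]
force: [-0.3, 0.6, -0.8]
grip_width: 0.0447
```

```bash
python3 -c "
from h import *
print(workorder.job_done())"
```

```text
the job is handed in; nothing more can be done
None
```

I pulled the gate open to its stop, where it stayed. I then lifted the owl out of its stall and handed in at about 12 s while still holding it in front of the lens.

- **Pose:** the red spot should be about 24.5 cm from the lens. The tool is tipped 45.0° and points within about 1° of the lens position I measured.
- **Owl in the gripper:** in the last scene picture its axis agrees with the tool's to about 2°. The grip was steady at 44.7 mm.
- **Rest of the scene:** that picture also shows the gate open and the die, coaster and token in the pen. I saw no contact with the camera.

Some things disagreed or did not go cleanly:

- **Position estimates:** the wrist and top cameras differed by about 4–5 mm sideways.
- **Camera facing:** estimates ranged from 7° to 10°; I used 7.3°.
- **Knob grip:** it first showed about 31 N of side load, which I eased during the pull.
- **Wrist joint limit:** joint 6 reached its lower limit on the first tilt, so I turned the tool around it.

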